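Load the paint bottle into the roller mixer and set its speed lever

ROBOT

A 6-joint arm with a two-finger parallel gripper is mounted at the origin on the work surface. World frame = base frame: x ahead of the robot, y to its left, z up, the work surface at z = 0. Lengths are in m, angles in degrees, forces in N, time in s.
With the tool pointing down it reaches from about 0.4 to 0.825 m from the base axis. Payload 7 kg.
Tool frame: the origin (TCP) lies midway between the tips of the shut fingers; the grasp point (between the pads) lies 19 mm behind it (r.grip_depth is the distance from the TCP to the grasp point, in m); z points along the fingers, y is the line along which they close (so a half turn about z gives the same grasp; the last joint's range is limited). The gripper opens to 88 mm and grips with 3 to 60 N. Pads are 19 mm wide; open, the fingers measure 130 mm over their backs; the gripper's body (78 mm by 193 mm) begins 47 mm behind the grasp point.
Start: joints at [-48.753, 20.546, 0.682, 0, -70.136, -16.507], TCP at [0.282, -0.613, 0.227] pointing down, gripper open.
Joint ranges: [-176.03, 176.03], [-82.01, 121.73], [-58.28, 71.71], [-173.87, 95.51], [-174.79, -0.11], [-173.66, 173.66]. Speed limits (degrees/s): [136.94, 136.94, 172.46, 180, 180, 180].

INTERFACE

Orientations are given as [roll, pitch, yaw] about the fixed x, y, z axes, in that order (R = Rz(yaw) Ry(pitch) Rx(roll)).
In Python, from plant import r, capture, close_job, search_frame, outline_of gives the robot as it stands.
- The arm moves only by the shell command python3 -m creep 'ROWS' [FORCE]. ROWS is JSON, a list of rows, each a list of 7 numbers: the finger opening in mm, from 0 to 87.6, then the shift along the world's x, y, z in units of 25 mm (1.0 is 25 mm), then the turn, a rotation vector about the world's x, y, z in degrees. In form: [[hand, x, y, z, ax, ay, az], ...]. A call has 1 to 8 rows; each row shifts and turns the commanded pose from where the row before left it; what a row does not reach is not made up. A row lasts 1/12 s, in which the tool goes at most 41.7 mm and 7.16 degrees, less where a joint would pass 70% of its speed; a pose out of reach is approached as far as the arm can. A call is refused whole if a number of a shift passes 1 or a number of a turn 7.16, either way. A call with a gripper value outside its range is refused whole. The fingers move at their own pace and stop on an object; FORCE is the grip in N (left out, the last holds). Time passes only in rows, so rows that do not move let the fingers close. It gives the time, the measured TCP pose, the force, the opening and the grip force at its end, in the units of the state.
- r.get_state(): the state, without advancing time (a new reading comes with each control period).
- capture(name): name is "scene" or "top" or "wrist"; returns a dict with "frame" (480x640x3 uint8, red, green, blue), "K" (3x3 intrinsics, pixels), "origin" and "rotation" of the camera in the world. Camera axes: x right, y down, z forward; pixel columns grow to the right and rows downward; lengths in m; the calibration is good to about 2 mm. A picture is of the moment at which its call begins. There is no depth.
- close_job(): hands the job in; it is judged then, once.
Trained networks look in a picture, given as the dict that the camera call returned (one of the last four; its "shot" number tells which), for a name from the list of things; names that differ only in an ending like _2 or _b are one class to them, and where a whole thing is asked for, a point or a joint stands for the part that bears it (a point fixed in the world has none). Each returns a list of dicts, best first, with "conf" (0 to 1); they miss things now and then, are a little off and sometimes report something else, mostly with a low value. They report only what shows in the picture. A call takes as long as a camera call.
- search_frame(picture, target): "bbox" ([left, top, right, bottom] in pixels, round what is visible of it).
- outline_of(picture, target): "region" (480x640 bool, what is visible of it) and "bbox" ([left, top, right, bottom] in pixels, round what is visible of it).
The state is a dict: "time_s": time; "joints": joint angles; "qd": joint speeds; "joint_torque": joint torques, N m; "tcp_pos": TCP position; "eef_rot": TCP orientation; "contact_force": force on the tool from outside, world axes, zero at the start; "moment": the same for the moment, N m; "gripper_width": finger opening in m; "gripper_force": force on a finger pad.
Only numpy, scipy, OpenCV 4.12 (cv2) and the standard library are available. Lean on these libraries where they do the work, as an engineer would, in place of code of your own. Each camera call takes 0.05 s, during which the arm holds its last target. There are 200 camera calls.

TASK

Take the tall round paint bottle off the cutting mat and lay it gently on its side on the four rubber wheels of the roller mixer, foot towards the motor housing and cap pointing away from it, without letting it drop. Once it lies there by itself, swing the speed lever on top of the housing round until it points straight at the small brass set-mark tab, and let go. Leave the glue bottle, the jar, the can and the tub standing where they are.

Things in the scene. Friction and masses are not known exactly. Their poses are not given: they have to be found in the camera images.
- bottle: the tall round white paint bottle with a black cap, standing loose on the mat: straight round body 44 mm in diameter and 90 mm high, then a short shoulder and a cap 26 mm in diameter, 130 mm high in all, about 0.16 kg. Origin at the centre of its underside (foot); its z axis runs from foot to cap. The mat's top is 3 mm above the table.
- bottle_mid (a point): point on the bottle's axis at mid-height of its straight body, 45 mm above the foot
- bottle_cap (a point): centre of the top of the bottle's cap, 130 mm above the foot
- mixer: the roller mixer, a grey machine 140 mm (its x) by 300 mm (its y), fixed to the table. Origin at the centre of its underside. Its +y half (y 1 to 150 mm) is the motor housing, a box 140 x 149 mm with its top at z = 70 mm; its -y half is the open cradle over a base plate whose top is at z = 22 mm.
- cradle (a point): where bottle_mid must come to rest: mixer (0, -75, 68) mm, axes as the mixer's. The bottle lies along y, foot to +y, cap to -y. From here: 4 wheels (radius 13, width 14 mm) at x +-21, y +-27, z -28, on 8 mm axles along y; steel cheeks 6 mm thick, 100 mm wide at y +-66, tops at z -16: the 90 mm body lies between them, the thinner cap passes over the -y one.
- lever_pivot (a point): on the speed lever's vertical hinge axis, at the level of the housing's top; at mixer (45, 75, 70) mm
- lever_post (a point): point 10 mm below the top of the lever's upright black grip post (16 mm in diameter, from 12 to 52 mm above the housing's top), on its axis, 68 mm from the hinge axis. Its x axis points along the lever, hinge to nose. The flat steel arm is 11 mm wide, 6 to 12 mm above the housing, its nose 86 mm from the hinge axis.
- lever (a joint): angle of the speed lever about its vertical hinge (rad), 0 to 1.7; it grows counter-clockwise seen from above, and moves the lever from the side away from the cradle towards the cradle. At 0.85 the lever points along the mixer's -x. It stays where it is left (stiff: about 1.5 N at the post).
- marker: the set-mark: a brass tab 12 mm long (radially), 7 mm wide, 14 mm high, clamped on the scale on the housing's top, 98 mm from the lever's hinge axis, just beyond the lever's nose. The body's origin lies on the hinge axis at the level of the housing's top, and its x axis points from there to the tab. Fixed.
- marker_tab (a point): centre of the top of the set-mark tab
- jar: bystander on the mat: squat round paint jar, 56 mm in diameter, 58 mm high; origin at the centre of its underside
- glue: bystander on the mat: square-section glue bottle, 46 (x) x 30 (y) mm, 85 mm high, with a narrow nozzle up to 120 mm; origin at the centre of its underside
- tub: bystander: open plastic tub 80 (x) x 110 (y) x 60 mm, beyond the work; origin at the centre of its underside
- can: bystander: upright can 54 mm in diameter, 170 mm high, beyond the work; origin at the centre of its underside

How it is judged:
By the outcome, as a careful person would: the job done as asked, in the order asked, and still so for the second after the job is handed in, with the robot touching nothing.
It also fails if it takes over 61 s, if anything falls off the work surface, if the arm or the gripper's body presses on something with over 40 N, if the wrist force passes 120 N, or if a joint passes its speed limit or range.

## Working session

There is one attempt and no reset: what is moved stays moved. The work goes in short steps, Python scripts to look and compute and a shell command to move; the robot and the scene stay as the last step left them, time stands still between calls to the robot, and variables do not carry over. Pictures are saved under pics/ and viewed, at most 10 in all, crops included, and the job is handed in when it is done.

```bash
ls; mkdir -p pics
python3 - <<'E'
from plant import *
import cv2,json
import numpy as np
np.set_printoptions(precision=4,suppress=True)
s=r.get_state();print(s['time_s'],s['tcp_pos'],s['eef_rot'])
for n in("scene","top"):
    c=capture(n);cv2.imwrite(f"pics/{n}0.png",c["frame"][:,:,::-1])
    print(n,c["K"],c["origin"],c["rotation"])
    for t in("bottle","mixer","lever_post","marker","jar","glue","tub","can"):
        print(t,[(d["bbox"],round(d["conf"],2)) for d in search_frame(c,t)[:2]])
print(r.get_state()['time_s'])
E
```

```text
pics
0.0 [ 0.2823 -0.6126  0.2257] [ 179.9074   -0.0069 -155.2663]
scene [[587.721    0.     324.6936]
 [  0.     587.721  234.1862]
 [  0.       0.       1.    ]] [0.9313 0.6715 0.9988] [-140.2628   -0.3317  153.34  ]
bottle [([369.1, 263.5, 395.7, 316.9], 0.89), ([259.4, 125.4, 372.1, 230.8], 0.73)]
mixer [([259.1, 123.5, 371.2, 232.3], 0.92), ([305.7, 165.0, 346.1, 188.7], 0.64)]
lever_post [([304.0, 166.5, 349.6, 189.2], 0.83), ([369.0, 262.9, 396.2, 318.2], 0.59)]
marker [([222.2, 232.8, 261.4, 301.3], 0.33)]
jar [([336.1, 316.7, 364.7, 360.4], 0.94), ([262.2, 125.6, 373.7, 231.7], 0.72)]
glue [([406.9, 313.6, 440.2, 358.5], 0.71), ([228.8, 291.9, 281.2, 365.0], 0.18)]
tub [([229.4, 295.0, 281.2, 364.7], 0.79), ([405.8, 315.6, 443.3, 360.8], 0.24)]
can [([222.0, 230.1, 259.1, 297.8], 0.91)]
top [[453.1642   0.     320.5769]
 [  0.     453.1642 242.1478]
 [  0.       0.       1.    ]] [0.5163 0.036  0.8888] [-171.0423    0.0014  -88.6681]
bottle []
mixer [([383.8, 283.9, 553.3, 366.5], 0.91)]
lever_post [([403.3, 295.7, 440.2, 343.0], 0.83)]
marker [([427.8, 352.5, 432.7, 362.9], 0.44)]
jar [([215.8, 230.7, 254.0, 263.9], 0.66)]
glue [([178.6, 289.6, 208.2, 319.5], 0.66)]
tub []
can [([384.9, 286.1, 550.0, 366.2], 0.73), ([329.5, 146.0, 367.9, 199.8], 0.6)]
0.9
```

Run:
```python
import cv2
a=cv2.imread("pics/scene0.png")[110:380,200:460];b=cv2.imread("pics/top0.png")[130:380,160:570]
cv2.imwrite("pics/scene0c.png",cv2.resize(a,None,fx=2.2,fy=2.2,interpolation=2));cv2.imwrite("pics/top0c.png",cv2.resize(b,None,fx=1.95,fy=1.95,interpolation=2))
```

```text
(no output)
```

View pics/scene0c.png

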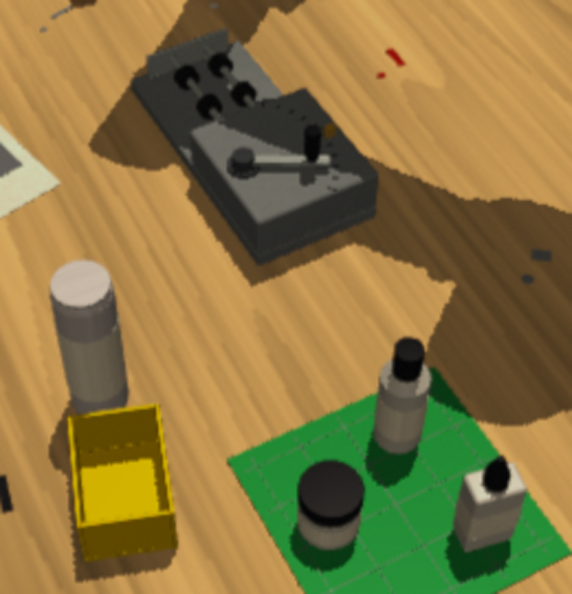

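View pics/top0c.png

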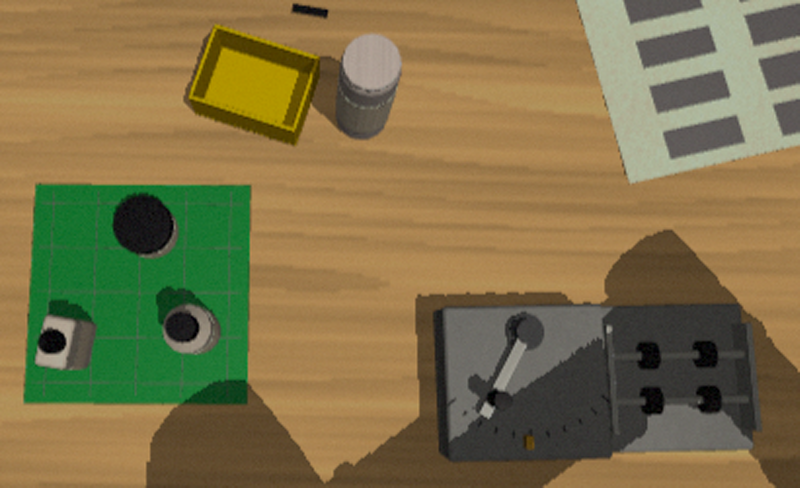

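The pictures show the housing on the +y side (left in the top view) and the wheels on the -y side. The lever is at crop (500,395) and the brass tab at (530,441). The bottle stands at (190,330), clear of the jar and glue. Next I fit the poses to the outlines.

```bash
cat > h.py <<'E'
import numpy as np,cv2
from scipy.optimize import minimize
from scipy.spatial.transform import Rotation as Ro
from plant import *
np.set_printoptions(precision=4,suppress=True)
def RR(c): 
    q=np.array(c["rotation"]); return q if q.shape==(3,3) else Ro.from_euler('xyz',q,degrees=True).as_matrix()
def proj(c,P):
    p=(np.asarray(P)-c["origin"])@RR(c); p=p@np.array(c["K"]).T; return p[:,:2]/p[:,2:]
def ray(c,uv,z):
    d=RR(c)@np.linalg.inv(c["K"])@np.array([*uv,1.]); o=np.array(c["origin"]); return o+d*(z-o[2])/d[2]
def box(x0,x1,y0,y1,z0,z1): return np.array([[x,y,z] for x in(x0,x1) for y in(y0,y1) for z in(z0,z1)])/1000
def cyl(rad,z0,z1):
    a=np.linspace(0,2*np.pi,40); return np.array([[rad*np.cos(t),rad*np.sin(t),z] for t in a for z in(z0,z1)])/1000
MIX=[box(-70,70,1,150,0,70),box(-70,70,-150,0,0,22),box(-50,50,-144,-138,22,52),box(-50,50,-12,-6,22,52)]
BOT=[cyl(22,0,90),np.vstack([cyl(22,90,90),cyl(13,100,100)]),cyl(13,100,130)]
def place(p,z=0):
    R=Ro.from_euler('z',p[2]).as_matrix(); return lambda P:P@R.T+[p[0],p[1],z]
def sil(c,parts,T,s=4):
    m=np.zeros((480*s,640*s),np.uint8)
    for P in parts:
        h=cv2.convexHull(((proj(c,T(P))+.5)*s).astype(np.float32)); cv2.fillConvexPoly(m,np.round(h).astype(np.int32),1)
    return cv2.resize(m.astype(np.float32),(640,480),interpolation=cv2.INTER_AREA)
def fit(views,parts,p0,z,n=3):
    def cost(p):
        q=np.r_[p,np.zeros(3-n)] ; T=place(q,z)
        return sum(np.abs(sil(c,parts,T)-m).sum()/m.sum() for c,m in views)
    st=np.vstack([p0[:n]]+[np.array(p0[:n])+d for d in np.diag([.015,.015,.08][:n])])
    o=minimize(cost,p0[:n],method='Nelder-Mead',options=dict(initial_simplex=st,xatol=1e-4,fatol=1e-4)); return o.x,o.fun
E
python3 - <<'E'
from h import *
S=capture("scene");T=capture("top")
def mask(c,n):
    o=outline_of(c,n); 
    for d in o[:2]: print(n,d["bbox"],d["conf"])
    return o[0]["region"].astype(np.float32) if o else None
ms=[(c,mask(c,"mixer")) for c in(S,T)]
g=ray(T,(468,325),.04);print(g)
for v in(ms,ms[:1],ms[1:]): print("mixer",fit(v,MIX,[g[0],g[1],0.02],0))
p,_=fit(ms,MIX,[g[0],g[1],0.02],0)
bs=[(c,mask(c,"bottle")) for c in(S,T)]
bs=[b for b in bs if b[1] is not None]
g=ray(S,(382,300),.04);print(g)
print("bottle",fit(bs,BOT,[g[0],g[1],0],.003,2),fit(bs[:1],BOT,[g[0],g[1],0],.003,2))
for c in(S,T):
  for n in("marker","lever_post"):
    for d in outline_of(c,n)[:2]:
        ys,xs=np.nonzero(d["region"]); print(n,d["bbox"],d["conf"],xs.mean(),ys.mean())
# marker by colour in T
f=T["frame"].astype(int); m=(f[...,0]-f[...,2]>50)
m[:343]=0;m[372:]=0;m[:,:415]=0;m[:,445:]=0
for c,mm,name in((T,m,'T'),):
    ys,xs=np.nonzero(mm);print(name,len(xs),xs.mean(),ys.mean(),xs.min(),xs.max(),ys.min(),ys.max())
piv=place(p)(np.array([[.045,.075,.07]]))[0];print("pivot",piv,proj(T,[piv]),proj(S,[piv]))
for uv in((430.5,356.5),):
    for z in(.077,.084):
        t=ray(T,uv,z)-piv;print("marker az",np.degrees(np.arctan2(t[1],t[0])),np.hypot(t[0],t[1]))
E
```

```text
mixer [260.1, 122.2, 372.6, 231.1] 0.67
mixer [383.7, 285.7, 548.9, 367.3] 0.56
[ 0.5019 -0.2361  0.04  ]
mixer (array([ 0.5035, -0.2344,  0.0396]), np.float64(0.069790318608284))
mixer (array([ 0.5037, -0.2359,  0.0418]), np.float64(0.045635972172021866))
mixer (array([ 0.5033, -0.2341,  0.0426]), np.float64(0.02070104330778122))
bottle [368.9, 262.7, 395.4, 318.2] 0.91
bottle [243.1, 288.1, 272.6, 310.0] 0.78
[0.5436 0.1597 0.04  ]
bottle (array([0.5399, 0.1507]), np.float64(0.17025713622570038)) (array([0.5404, 0.1515]), np.float64(0.053285643458366394))
lever_post [304.3, 167.0, 349.8, 188.4] 0.76 328.8477157360406 180.4796954314721
marker [384.2, 289.6, 550.3, 365.0] 0.41 463.73620553359683 325.0805533596838
lever_post [403.6, 294.5, 437.5, 346.0] 0.77 420.5774946921444 319.0276008492569
T 25 430.28 357.6 417 433 354 370
pivot [ 0.5455 -0.1577  0.07  ] [[428.9492 299.6782]] [[309.9278 184.694 ]]
marker az 179.80994009805585 0.09860839856049974
marker az 178.83419151380792 0.09802911113296708
```

```bash
python3 -c "
from plant import r;print([a for a in dir(r) if a[0]!='_'])"
python3 -m creep '[[87.6,0.4,1,0.2,0,0,0],[87.6,0.4,1,0.2,0,0,0],[87.6,0.4,1,0.2,0,0,0],[87.6,0.4,1,0.2,0,0,0],[87.6,0.4,1,0.2,0,0,0],[87.6,0.4,1,0.2,0,0,0],[87.6,0.4,1,0.2,0,0,0],[87.6,0.4,1,0.2,0,0,0]]'
cat > log.py <<'E'
from plant import r
import json
s=r.get_state();d={k:[float(v) for v in s[k]] for k in("joints","tcp_pos","eef_rot")}
open("log.jsonl","a").write(json.dumps(d)+"\n")
print(round(s["time_s"],2),{k:[round(x,3) for x in v] for k,v in d.items()})
E
python3 log.py
python3 -m creep '[[87.6,0.2,1,0,7,0,0],[87.6,0.2,1,0,7,0,0],[87.6,0.2,1,0,7,0,0],[87.6,0.2,1,0,7,0,0],[87.6,0,0,0,0,0,0]]'
python3 log.py
python3 -m creep '[[87.6,0.2,1,0,0,0,7],[87.6,0.2,1,0,0,0,7],[87.6,0.2,1,0,0,0,7],[87.6,0.2,1,0,0,0,7],[87.6,0,0,0,0,0,0]]'
python3 log.py
```

```text
['Unreachable', 'get_state', 'grip_depth']
time_s: 2.07
tcp_pos: [0.3627, -0.4118, 0.2669]
eef_rot: [-180.0, 0.0, -155.3]
contact_force: [1.4, -0.5, -0.5]
gripper_width: 0.0878
gripper_force: 0.0
2.07 {'joints': [-28.17, 7.22, -11.744, 0.001, -71.014, -37.096], 'tcp_pos': [0.363, -0.412, 0.267], 'eef_rot': [-179.982, 0.012, -155.266]}
time_s: 2.48
tcp_pos: [0.383, -0.3118, 0.2646]
eef_rot: [153.7, 11.4, -158.0]
contact_force: [0.1, -0.6, -1.1]
gripper_width: 0.0875
gripper_force: 0.0
2.48 {'joints': [-35.632, 15.927, 2.441, -22.851, -93.829, -27.754], 'tcp_pos': [0.383, -0.312, 0.265], 'eef_rot': [153.672, 11.418, -158.036]}
time_s: 2.9
tcp_pos: [0.4039, -0.2102, 0.2664]
eef_rot: [154.4, 11.3, -129.2]
contact_force: [-0.7, -0.0, 0.5]
gripper_width: 0.0876
gripper_force: 0.0
2.9 {'joints': [-19.385, 14.493, -0.825, -18.266, -95.776, -15.67], 'tcp_pos': [0.404, -0.21, 0.266], 'eef_rot': [154.42, 11.254, -129.176]}
```

```bash
cat > kin.py <<'E'
import json,itertools
import numpy as np
from scipy.spatial.transform import Rotation as Ro
from scipy.optimize import least_squares
np.set_printoptions(precision=4,suppress=True)
e=lambda a,v:Ro.from_euler(a,v,degrees=True).as_matrix()
D=[dict(joints=[-48.753,20.546,.682,0,-70.136,-16.507],tcp_pos=[.2823,-.6126,.2257],eef_rot=[179.9074,-.0069,-155.2663])]
D+=[json.loads(l) for l in open("log.jsonl")]
def rots(q,s4,s6):
    A=[e('z',q[0])]
    for a,v in(('y',q[1]),('y',-q[2]),('x',s4*q[3]),('y',-q[4]),('x',s6*q[5])): A.append(A[-1]@e(a,v))
    return A
def fitall():
    best=None
    for s4,s6 in itertools.product((1,-1),(1,-1)):
        C=[rots(d["joints"],s4,s6)[-1].T@Ro.from_euler('xyz',d["eef_rot"],degrees=True).as_matrix() for d in D]
        M=Ro.from_matrix(C).mean(); err=max(np.degrees((M.inv()*Ro.from_matrix(c)).magnitude()) for c in C)
        if best is None or err<best[0]: best=(err,s4,s6,M.as_matrix())
    err,s4,s6,M=best
    A=np.vstack([np.hstack(rots(d["joints"],s4,s6)) for d in D]); b=np.hstack([d["tcp_pos"] for d in D])
    # last-joint block merged: tool on j6 axis
    A=np.hstack([A[:,:15],A[:,15:16]])
    t,_,rk,_=np.linalg.lstsq(A,b,rcond=1e-3); res=A@t-b
    return err,s4,s6,M,t,rk,np.abs(res).max()
K=fitall()
def fk(q):
    _,s4,s6,M,t,_,_=K; R=rots(q,s4,s6); return np.hstack(R)[:,:16]@t,R[-1]@M
LO=np.array([-176.03,-82.01,-58.28,-173.87,-174.79,-173.66]);HI=np.array([176.03,121.73,71.71,95.51,-.11,173.66])
def ik(p,R,q0):
    def f(q):
        P,Q=fk(q); return np.r_[(P-p)*10,Ro.from_matrix(R.T@Q).as_rotvec()]
    o=least_squares(f,np.clip(q0,LO+1,HI-1),bounds=(LO,HI),x_scale=30); return o.x,np.abs(o.fun).max()
if __name__=="__main__": print(K)
E
python3 kin.py
python3 -m creep '[[87.6,0.2,0.5,0.3,7,0,0],[87.6,0.2,0.5,0.3,7,0,0],[87.6,0.2,0.5,0.3,0,7,0],[87.6,0.2,0.5,0.3,0,7,0],[87.6,0,0,0,0,0,0]]' >/dev/null
python3 log.py
python3 -m creep '[[87.6,0.2,0.5,0,0,-7,0],[87.6,0.2,0.5,0,0,-7,0],[87.6,0.6,0,0,0,-7,0],[87.6,0.6,0,0,0,-7,0],[87.6,0,0,0,0,0,0]]' >/dev/null
python3 log.py
python3 kin.py
python3 - <<'E'
from h import *
T=capture("top")
for n,z in(("jar",.061),("glue",.088)):
    for d in search_frame(T,n)[:1]:
        b=d["bbox"];print(n,b,d["conf"],ray(T,((b[0]+b[2])/2,(b[1]+b[3])/2),z*.6))
E
```

```text
(np.float64(0.06980292825866945), -1, -1, array([[-0.    , -0.0004,  1.    ],
       [-1.    ,  0.    , -0.    ],
       [-0.    , -1.    , -0.0004]]), array([ 0.1872, -0.0265,  0.1474,  0.0198, -0.0265,  0.6004,  0.1142,
       -0.0265, -0.0093,  0.1142, -0.0561, -0.0092,  0.191 , -0.0561,
        0.0218,  0.191 ]), np.int32(10), np.float64(0.0007125627332364715))
3.32 {'joints': [-20.445, 24.297, 11.031, -28.631, -114.873, -23.489], 'tcp_pos': [0.424, -0.162, 0.295], 'eef_rot': [133.848, 11.626, -135.774]}
3.73 {'joints': [-22.779, 13.407, 3.372, -33.974, -96.579, -6.76], 'tcp_pos': [0.463, -0.139, 0.299], 'eef_rot': [157.387, 31.001, -126.953]}
(np.float64(0.07755880870256726), -1, -1, array([[-0.    , -0.0003,  1.    ],
       [-1.    ,  0.    , -0.    ],
       [-0.    , -1.    , -0.0003]]), array([-0.0013, -0.0001,  0.1999,  0.0034, -0.0001,  0.6007,  0.2316,
       -0.0001,  0.0002,  0.2316, -0.0958, -0.0005,  0.1889, -0.0958,
       -0.0015,  0.1889]), np.int32(11), np.float64(0.00013874026695984143))
jar [216.7, 232.8, 253.7, 263.0] 0.83 [0.6358 0.2011 0.0366]
glue [179.0, 292.9, 208.3, 321.0] 0.96 [0.5229 0.2681 0.0528]
```

```bash
cat > plan.py <<'E'
from kin import *
yaw=np.radians(2.35); MX=np.array([.5035,-.2347,0]); Rm=e('z',2.35)
B=np.array([.540,.151,.003]); CR=MX+Rm@[0,-.075,.068]
h=.045; e_=.013
def pick(az,th,fl,back=0):
    a,t=np.radians([az,th]); d=np.array([np.cos(a)*np.cos(t),np.sin(a)*np.cos(t),-np.sin(t)])
    y=fl*np.array([-np.sin(a),np.cos(a),0]); R=np.c_[np.cross(y,d),y,d]
    return B+[0,0,h]+d*(e_-back),R
def place(th,fl,up=0):
    # bottle up -> -y_m, d -> (0,sin th,-cos th); y sign from u x d
    t=np.radians(th); d=np.array([0,np.sin(t),-np.cos(t)]); y=fl*np.array([1,0,0])  # u x d = (-y)x(-z)=+x ; pick: z x d = (-sin,cos,0)
    R=Rm@np.c_[np.cross(y,d),y,d]; return CR+Rm@[0,45e-3-h,0]+Rm@d*e_+[0,0,up],R
E
python3 - <<'E'
from plan import *
print(K[0],K[-1],CR)
seeds=[[j1,j2,j3,j4,j5,j6] for j1 in(-60,-20,20,60) for j2,j3 in((10,0),(40,30)) for j4 in(-140,-80,0,60) for j5 in(-50,-100) for j6 in(-100,0,100)]
def sols(p,R):
    out=[]
    for s in seeds:
        q,er=ik(p,R,np.array(s,float))
        if er<1e-3 and not any(np.abs(q-o).max()<2 for o in out): out.append(q)
    return out
for fl in(1,-1):
  for th in(20,):
    PL=sols(*place(th,fl))
    for q in PL: print("place",fl,th,q)
    for az in(-45,0,45,90,120):
        for q in sols(*pick(az,th,fl)): print("  pick",az,q, "trav",[round(np.abs(q-p).max()) for p in PL])
E
```

```text
0.07755880870256726 0.00013874026695984143 [ 0.5066 -0.3096  0.068 ]
place 1 20 [ -24.7082   29.573    -4.1704  -19.3291  -66.8953 -143.6296]
  pick 45 [ -25.7415   38.8897  -37.4129 -103.9531  -66.0633   75.8512] trav [219]
  pick 90 [-12.3537  42.52    -7.4313 -67.8468 -82.3795  50.6474] trav [194]
  pick 120 [ -2.5661  49.738   10.1654 -53.5193 -99.8949  48.7409] trav [192]
place -1 20 [-24.7195  29.5623  -4.1825 -19.3488 -66.8735  36.3892]
  pick 45 [ -25.7303   38.8796  -37.3863 -103.9152  -66.0572 -104.2006] trav [141]
  pick 90 [ -12.3427   42.526    -7.4107  -67.8274  -82.3963 -129.3723] trav [166]
  pick 120 [  -2.5538   49.7451   10.1833  -53.5046  -99.9123 -131.2694] trav [168]
```

```bash
cat > go.py <<'E'
# scripts only work out the move: python3 go.py to give shift (units) and rotvec from current pose to target
from plan import *
from plant import r
def wr(q):
    _,s4,s6,M,t,_,_=K; R=rots(q,s4,s6); P=[];p=np.zeros(3)
    for i in range(5): p=p+R[i]@t[3*i:3*i+3]; P.append(p)
    return np.array(P)
def move(p,R,n=None,cur=None):
    if cur is None:
        s=r.get_state(); cur=(np.array(s["tcp_pos"]),Ro.from_euler('xyz',s["eef_rot"],degrees=True).as_matrix(),np.array(s["joints"]))
    p0,R0,q=cur; w=Ro.from_matrix(R@R0.T).as_rotvec(); sh=p-p0
    n=n or int(np.ceil(max(np.abs(np.degrees(w)).max()/7.1,np.linalg.norm(np.degrees(w))/7.1,np.abs(sh).max()/.025,1e-6)))
    mx=0
    for i in range(1,n+1):
        q1,er=ik(p0+sh*i/n,Ro.from_rotvec(w*i/n).as_matrix()@R0,q); mx=max(mx,np.abs(q1-q).max()); q=q1
    print("rows",n,"units/row",sh/.025/n,"deg/row",np.degrees(w)/n,"| total u",sh/.025,"deg",np.degrees(w),"\n   end q",q,"err",round(er,4),"max dq/row",round(mx,1),"wrist z",wr(q)[:,2])
    return p,R,q
E
python3 - <<'E'
from go import *
c=move(*pick(90,20,-1,.12)); c=move(*pick(90,20,-1),cur=c)
c=move(pick(90,20,-1)[0]+[0,0,.15],pick(90,20,-1)[1],cur=c)
c2=move(*place(20,-1,.15),cur=c); c=move(*place(20,-1),cur=c2)
E
```

```text
rows 22 units/row [ 0.1426  0.3434 -0.3854] deg/row [ 0.4192  5.4574 -4.008 ] | total u [ 3.1381  7.5554 -8.4787] deg [  9.2232 120.0632 -88.1769] 
   end q [ -20.9203   40.7071   -2.66    -61.3639  -90.5293 -132.7702] err 0.0 max dq/row 6.6 wrist z [0.1999 0.6531 0.4942 0.2739 0.1492]
rows 5 units/row [ 0.      0.9021 -0.3283] deg/row [0. 0. 0.] | total u [ 0.      4.5105 -1.6417] deg [0. 0. 0.] 
   end q [ -12.3427   42.526    -7.4107  -67.8274  -82.3963 -129.3723] err 0.0 max dq/row 1.8 wrist z [0.1999 0.6403 0.4632 0.2288 0.1082]
rows 6 units/row [0. 0. 1.] deg/row [0. 0. 0.] | total u [0. 0. 6.] deg [0. 0. 0.] 
   end q [ -12.0225   28.166    -6.0227  -66.8435  -88.2767 -144.0385] err 0.0 max dq/row 2.6 wrist z [0.1999 0.7279 0.5979 0.3948 0.2582]
rows 26 units/row [-0.0517 -0.7206  0.0188] deg/row [-0.0995  4.8497 -4.8497] | total u [ -1.3443 -18.7364   0.4892] deg [  -2.5862  126.091  -126.091 ] 
   end q [ -49.5258   -1.5851  -47.1851 -173.87     -0.11   -139.6756] err 0.9289 max dq/row 72.0 wrist z [0.1999 0.8005 0.6351 0.4629 0.322 ]
rows 6 units/row [ 0.  0. -1.] deg/row [0. 0. 0.] | total u [ 0.  0. -6.] deg [0. 0. 0.] 
   end q [ -49.7746   14.5466  -45.5722 -173.87     -0.11   -137.4662] err 0.7489 max dq/row 2.9 wrist z [0.1999 0.7805 0.5798 0.3741 0.2062]
```

Run:
```python
from go import *
A=(105,20,-1)
pp,R=pick(*A,.12)
c=move(pp+[0,0,.12],R); c=move(pp,R,cur=c); c=move(*pick(*A),cur=c);print(wr(c[2]), c[0], c[0]-R[:,2]*.378)
c=move(c[0]+[0,0,.2],R,cur=c)
ql,er=ik(*place(20,-1,.15),np.array([-24,20,-4,-19,-66,36.]));print(ql,er)
qa=c[2];N=4
for i in range(1,N+1):
    p,Rr=fk(qa+(ql-qa)*i/N); print(p,"cap dir",-Rr@R.T@[0,0,-1]); c=move(p,Rr,cur=c)
```

```text
rows 20 units/row [ 0.209   0.3846 -0.1839] deg/row [-0.3148  5.8    -3.9586] | total u [ 4.1791  7.6924 -3.6787] deg [ -6.297  116.0001 -79.1718] 
   end q [ -15.4925   37.0214   11.6824  -57.6243 -106.5452 -144.3253] err 0.0 max dq/row 7.7 wrist z [0.1999 0.6775 0.5785 0.4061 0.2692]
rows 5 units/row [ 0.    0.   -0.96] deg/row [0. 0. 0.] | total u [ 0.   0.  -4.8] deg [0. 0. 0.] 
   end q [ -15.0676   45.9489    9.5357  -55.69   -100.1389 -135.028 ] err 0.0 max dq/row 2.0 wrist z [0.1999 0.6151 0.4778 0.2765 0.1492]
rows 5 units/row [-0.2335  0.8714 -0.3283] deg/row [0. 0. 0.] | total u [-1.1674  4.3568 -1.6417] deg [0. 0. 0.] 
   end q [  -7.6179   46.0371    1.6498  -60.166   -91.0989 -131.2822] err 0.0 max dq/row 1.9 wrist z [0.1999 0.6145 0.4526 0.2311 0.1082]
[[-0.0013  0.0001  0.1999]
 [ 0.4296 -0.0576  0.6145]
 [ 0.5937 -0.0796  0.4526]
 [ 0.6937 -0.1406  0.2311]
 [ 0.5828 -0.0086  0.1082]] [0.5368 0.1628 0.0436] [ 0.6288 -0.1803  0.1728]
rows 8 units/row [0. 0. 1.] deg/row [0. 0. 0.] | total u [0. 0. 8.] deg [0. 0. 0.] 
   end q [  -8.007    29.741     4.8901  -61.7435 -10
[... 826 characters left out ...]
.656  0.5147 0.3248]
[ 0.5277 -0.181   0.1893] cap dir [-0.5974 -0.7995 -0.0629]
rows 7 units/row [-0.0648 -0.6994 -0.0123] deg/row [-1.1549 -4.2314  4.6017] | total u [-0.4535 -4.8956 -0.0859] deg [ -8.0844 -29.6196  32.2117] 
   end q [-20.4317  23.6878   4.2887 -28.8885 -86.8531 -13.8844] err 0.0 max dq/row 6.7 wrist z [0.1999 0.7486 0.6719 0.5509 0.3485]
[ 0.5064 -0.3052  0.2058] cap dir [ 0.041  -0.9992  0.    ]
rows 7 units/row [-0.1216 -0.7097  0.094 ] deg/row [-1.4778 -3.0222  5.4081] | total u [-0.8514 -4.9677  0.6583] deg [-10.3447 -21.1551  37.8565] 
   end q [-24.5733  21.67     4.0882 -17.9368 -82.1582  30.9139] err 0.0 max dq/row 6.7 wrist z [0.1999 0.7569 0.6871 0.5886 0.3833]
```

```bash
python3 -m creep '[[72,0.21,0.38,-0.18,-0.31,5.8,-3.96],[72,0.21,0.38,-0.18,-0.31,5.8,-3.96],[72,0.21,0.38,-0.18,-0.31,5.8,-3.96],[72,0.21,0.38,-0.18,-0.31,5.8,-3.96],[72,0.21,0.38,-0.18,-0.31,5.8,-3.96],[72,0.21,0.38,-0.18,-0.31,5.8,-3.96],[72,0.21,0.38,-0.18,-0.31,5.8,-3.96]]' >/dev/null
python3 -m creep '[[72,0.21,0.38,-0.18,-0.31,5.8,-3.96],[72,0.21,0.38,-0.18,-0.31,5.8,-3.96],[72,0.21,0.38,-0.18,-0.31,5.8,-3.96],[72,0.21,0.38,-0.18,-0.31,5.8,-3.96],[72,0.21,0.38,-0.18,-0.31,5.8,-3.96],[72,0.21,0.38,-0.18,-0.31,5.8,-3.96],[72,0.21,0.38,-0.18,-0.31,5.8,-3.96]]' >/dev/null
python3 -m creep '[[72,0.21,0.38,-0.18,-0.31,5.8,-3.96],[72,0.21,0.38,-0.18,-0.31,5.8,-3.96],[72,0.21,0.38,-0.18,-0.31,5.8,-3.96],[72,0.21,0.38,-0.18,-0.31,5.8,-3.96],[72,0.21,0.38,-0.18,-0.31,5.8,-3.96],[72,0.21,0.38,-0.18,-0.31,5.8,-3.96],[72,0,0,0,0,0,0]]' >/dev/null
python3 log.py
python3 - <<'E'
from go import *
A=(105,20,-1);pp,R=pick(*A,.12); c=move(pp,R)
import h
W=h.capture("wrist");h.cv2.imwrite("pics/w1.png",W["frame"][:,:,::-1])
T=h.capture("top");S=h.capture("scene")
v=[]
for cc in(T,S,W):
    for d in h.outline_of(cc,"bottle")[:1]: print(d["bbox"],d["conf"]); v.append((cc,d["region"].astype(np.float32)))
for x in v: print(h.fit([x],h.BOT,[.54,.151,0],.003,2))
for a in("jar","glue"): print(a,[(d["bbox"],d["conf"]) for d in h.search_frame(T,a)[:1]])
E
```

```text
5.63 {'joints': [-15.553, 37.26, 11.776, -57.573, -106.669, -144.735], 'tcp_pos': [0.567, 0.053, 0.203], 'eef_rot': [-178.319, -70.096, 103.351]}
rows 5 units/row [-0.0042  0.0081 -0.95  ] deg/row [ 0.0094 -0.116   0.0138] | total u [-0.0208  0.0407 -4.7502] deg [ 0.0472 -0.5798  0.0691] 
   end q [ -15.0734   45.947     9.4199  -55.6711 -100.077  -134.9302] err 0.0 max dq/row 2.1 wrist z [0.1985 0.6139 0.4776 0.2762 0.1492]
[241.5, 286.9, 272.2, 312.0] 0.84
[368.7, 262.5, 399.2, 320.8] 0.95
[296.1, 252.8, 346.9, 376.0] 0.86
(array([0.5401, 0.1507]), np.float64(0.06407563388347626))
(array([0.5406, 0.1521]), np.float64(0.046266235411167145))
(array([0.5411, 0.1525]), np.float64(0.5107765793800354))
jar [([217.0, 230.7, 255.9, 264.0], 0.77)]
glue [([179.4, 288.9, 205.6, 320.3], 0.83)]
```

View pics/w1.png

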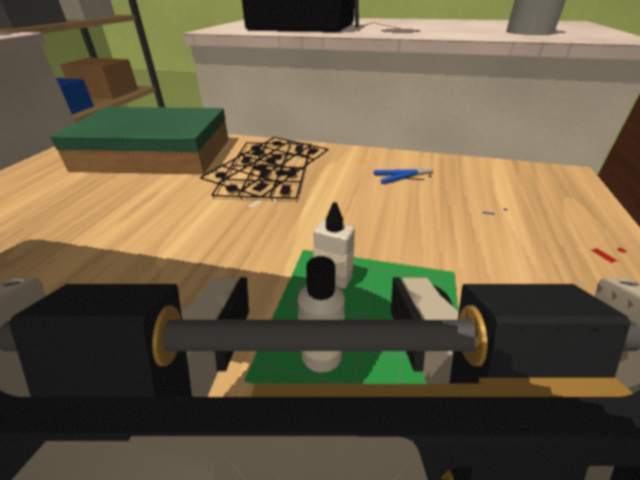

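The wrist view shows the bottle (322,315) centred between the fingers, with the glue well behind it at (333,250). Now I descend, approach and grip.

```bash
python3 -m creep '[[72,0,0,-0.95,0,-0.12,0],[72,0,0,-0.95,0,-0.12,0],[72,0,0,-0.95,0,-0.12,0],[72,0,0,-0.95,0,-0.12,0],[72,0,0.02,-0.95,0,-0.12,0],[72,0,0,0,0,0,0]]' >/dev/null
python3 -m creep '[[72,-0.23,0.87,-0.33,0,0,0],[72,-0.23,0.87,-0.33,0,0,0],[72,-0.23,0.87,-0.33,0,0,0],[72,-0.23,0.87,-0.33,0,0,0],[72,-0.23,0.87,-0.33,0,0,0],[72,0,0,0,0,0,0]]'
python3 log.py
python3 -c "
from go import *
move(*pick(105,20,-1))"
```

```text
time_s: 7.03
tcp_pos: [0.5374, 0.1648, 0.0473]
eef_rot: [177.9, -69.8, 107.2]
contact_force: [-0.1, -0.9, -0.5]
gripper_width: 0.0719
gripper_force: 0.0
7.03 {'joints': [-7.438, 45.56, 1.448, -60.25, -90.917, -130.838], 'tcp_pos': [0.537, 0.165, 0.047], 'eef_rot': [177.881, -69.798, 107.166]}
rows 1 units/row [-0.0239 -0.0806 -0.1501] deg/row [-0.0081  0.7554 -0.1762] | total u [-0.0239 -0.0806 -0.1501] deg [-0.0081  0.7554 -0.1762] 
   end q [  -7.6185   46.0385    1.5503  -60.167   -91.0467 -131.1947] err 0.0 max dq/row 0.5 wrist z [0.1991 0.6141 0.4526 0.2311 0.1081]
```

```bash
python3 -m creep '[[72,-0.02,-0.04,-0.15,0,0.7,0],[72,0,0,0,0,0,0],[40,0,0,0,0,0,0],[40,0,0,0,0,0,0],[40,0,0,0,0,0,0],[40,0,0,0,0,0,0]]' 40
python3 -m creep '[[40,0,0,0,0,0,0],[40,0,0,0,0,0,0],[40,0,0,0,0,0,0],[40,0,0,0,0,0,0]]' 40
python3 log.py
```

```text
time_s: 7.53
tcp_pos: [0.5386, 0.1597, 0.043]
eef_rot: [179.7, -69.9, 105.3]
contact_force: [-0.2, -0.2, 0.8]
gripper_width: 0.0505
gripper_force: 0.0
time_s: 7.87
tcp_pos: [0.5383, 0.16, 0.0429]
eef_rot: [179.7, -69.9, 105.3]
contact_force: [0.1, -2.1, 2.4]
gripper_width: 0.0434
gripper_force: 40.0
7.87 {'joints': [-7.768, 46.125, 1.792, -59.981, -91.13, -131.176], 'tcp_pos': [0.538, 0.16, 0.043], 'eef_rot': [179.743, -69.878, 105.291]}
```

```bash
python3 - <<'E'
from go import *
s=r.get_state();p=np.array(s["tcp_pos"]);R=Ro.from_euler('xyz',s["eef_rot"],degrees=True).as_matrix()
b=R.T@(np.array([.5405,.1515,.048])-p); u=R.T@[0,0,1]; print("mid in tool",b,"u",u)
b[1]=0; np.savez("grasp.npz",b=b,u=u)
E
python3 -m creep '[[40,0,0,0.3,0,0,0],[40,0,0,0.7,0,0,0],[40,0,0,1,0,0,0],[40,0,0,1,0,0,0],[40,0,0,1,0,0,0],[40,0,0,1,0,0,0],[40,0,0,1,0,0,0],[40,0,0,1,0,0,0]]' 40
python3 -m creep '[[40,0,0,1,0,0,0],[40,0,0,0,0,0,0]]' 40
python3 - <<'E'
from go import *
import h
S=h.capture("scene");h.cv2.imwrite("pics/s2.png",h.cv2.resize(S["frame"][180:380,260:500,::-1],None,fx=2.5,fy=2.5))
s=r.get_state();c=(np.array(s["tcp_pos"]),Ro.from_euler('xyz',s["eef_rot"],degrees=True).as_matrix(),np.array(s["joints"]))
print(s["gripper_width"],s["gripper_force"],s["contact_force"])
ql,er=ik(*place(20,-1,.15),np.array([-24,20,-4,-19,-66,36.]));qa=c[2]
for i in range(1,5):
    p,Rr=fk(qa+(ql-qa)*i/4); c=move(p,Rr,cur=c,n=8)
E
```

```text
mid in tool [ 0.0017 -0.0001 -0.01  ] u [ 0.939   0.0015 -0.344 ]
time_s: 8.53
tcp_pos: [0.5378, 0.1603, 0.2192]
eef_rot: [179.9, -69.9, 105.2]
contact_force: [0.6, 0.1, -1.8]
gripper_width: 0.0432
gripper_force: 40.0
time_s: 8.7
tcp_pos: [0.5392, 0.1601, 0.248]
eef_rot: [178.5, -69.7, 106.5]
contact_force: [0.6, -1.0, -1.5]
gripper_width: 0.0429
gripper_force: 40.0
0.043441701843666886 39.999255537986755 [ 0.0274  1.0415 -2.4654]
rows 8 units/row [ 0.0209 -0.5258 -0.1664] deg/row [-0.2786 -5.1368  2.0938] | total u [ 0.1675 -4.2064 -1.3313] deg [ -2.2292 -41.0942  16.7506] 
   end q [ -12.2579   27.6114    4.906   -50.6562  -96.3192 -103.4163] err 0.0 max dq/row 5.8 wrist z [0.1991 0.7302 0.6416 0.4837 0.3143]
rows 8 units/row [-0.0152 -0.5761 -0.0974] deg/row [-0.665  -4.532   3.1334] | total u [-0.1217 -4.6092 -0.779 ] deg [ -5.3201 -36.2559  25.0672] 
   end q [-16.3621  25.6307   4.6279 -39.7492 -91.595  -58.639 ] err 0.0 max dq/row 5.8 wrist z [0.1991 0.7396 0.6574 0.5169 0.3266]
rows 8 units/row [-0.0593 -0.608  -0.0141] deg/row [-1.0126 -3.6836  4.0283] | total u [-0.4747 -4.8644 -0.1128] deg [ -8.1011 -29.4686  32.2263] 
   end q [-20.4663  23.65     4.3497 -28.8421 -86.8708 -13.8618] err 0.0 max dq/row 5.8 wrist z [0.1991 0.7484 0.6726 0.552  0.3495]
rows 8 units/row [-0.1082 -0.6167  0.0778] deg/row [-1.2879 -2.632   4.7317] | total u [-0.8658 -4.9336  0.6224] deg [-10.3034 -21.0558  37.8538] 
   end q [-24.5704  21.6693   4.0716 -17.935  -82.1466  30.9155] err 0.0 max dq/row 5.9 wrist z [0.1991 0.7564 0.6872 0.5885 0.3832]
```

View pics/s2.png

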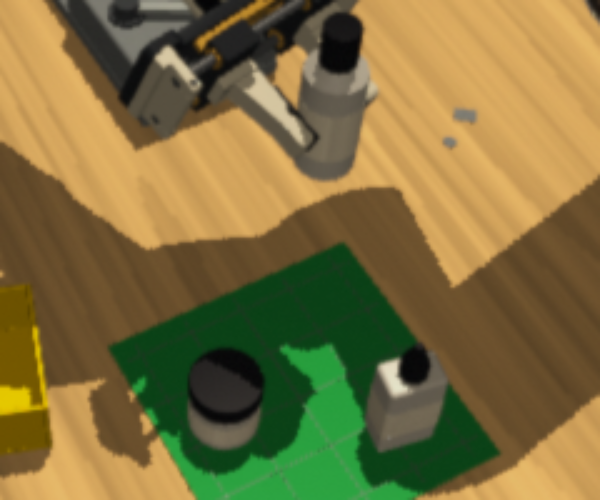

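The bottle is held upright at (335,100), and the jar (225,400) and glue (408,395) are undisturbed. Now the swing over to the cradle.

```bash
python3 -m creep '[[40,0.02,-0.53,-0.16,-0.28,-5.14,2.09],[40,0.02,-0.53,-0.16,-0.28,-5.14,2.09],[40,0.02,-0.53,-0.16,-0.28,-5.14,2.09],[40,0.02,-0.53,-0.16,-0.28,-5.14,2.09],[40,0.02,-0.53,-0.16,-0.28,-5.14,2.09],[40,0.02,-0.53,-0.16,-0.28,-5.14,2.09],[40,0.02,-0.53,-0.16,-0.28,-5.14,2.09],[40,0.02,-0.53,-0.16,-0.28,-5.14,2.09]]' >/dev/null
python3 -m creep '[[40,-0.02,-0.58,-0.1,-0.67,-4.53,3.13],[40,-0.02,-0.58,-0.1,-0.67,-4.53,3.13],[40,-0.02,-0.58,-0.1,-0.67,-4.53,3.13],[40,-0.02,-0.58,-0.1,-0.67,-4.53,3.13],[40,-0.02,-0.58,-0.1,-0.67,-4.53,3.13],[40,-0.02,-0.58,-0.1,-0.67,-4.53,3.13],[40,-0.02,-0.58,-0.1,-0.67,-4.53,3.13],[40,-0.02,-0.58,-0.1,-0.67,-4.53,3.13]]' >/dev/null
python3 -m creep '[[40,-0.06,-0.61,-0.01,-1.01,-3.68,4.03],[40,-0.06,-0.61,-0.01,-1.01,-3.68,4.03],[40,-0.06,-0.61,-0.01,-1.01,-3.68,4.03],[40,-0.06,-0.61,-0.01,-1.01,-3.68,4.03],[40,-0.06,-0.61,-0.01,-1.01,-3.68,4.03],[40,-0.06,-0.61,-0.01,-1.01,-3.68,4.03],[40,-0.06,-0.61,-0.01,-1.01,-3.68,4.03],[40,-0.06,-0.61,-0.01,-1.01,-3.68,4.03]]' >/dev/null
python3 -m creep '[[40,-0.11,-0.62,0.08,-1.29,-2.63,4.73],[40,-0.11,-0.62,0.08,-1.29,-2.63,4.73],[40,-0.11,-0.62,0.08,-1.29,-2.63,4.73],[40,-0.11,-0.62,0.08,-1.29,-2.63,4.73],[40,-0.11,-0.62,0.08,-1.29,-2.63,4.73],[40,-0.11,-0.62,0.08,-1.29,-2.63,4.73],[40,-0.11,-0.62,0.08,-1.29,-2.63,4.73],[40,0,0,0,0,0,0]]'
cat > inh.py <<'E'
from go import *
import h,sys
up=float(sys.argv[1]); name=sys.argv[2] if len(sys.argv)>2 else None
s=r.get_state();p=np.array(s["tcp_pos"]);R=Ro.from_euler('xyz',s["eef_rot"],degrees=True).as_matrix()
g=np.load("grasp.npz");b,u=g["b"],g["u"]
u=u-[0,u[1],0];u/=np.linalg.norm(u)
# wanted: R' u=-y_m, tool y -> -x_m ; mid at CR+up
F=np.c_[u,[0,1,0],np.cross(u,[0,1,0])]; ym=Rm@[0,1,0];xm=Rm@[1,0,0]
G=np.c_[-ym,-xm,np.cross(-ym,-xm)]; Rt=G@F.T
print("bottle now: mid-CR in mixer (mm)",1000*Rm.T@(p+R@b-CR),"axis in mixer",Rm.T@R@u)
move(CR+[0,0,up]-Rt@b,Rt)
if name:
  for n in("scene","top"):
    C=h.capture(n);h.cv2.imwrite(f"pics/{name}_{n}.png",C["frame"][:,:,::-1])
    for d in h.outline_of(C,"bottle")[:1]:
        bb=d["bbox"];print(n,bb,d["conf"])
        Q=R@np.c_[np.cross([0,1,0],u),[0,1,0],u];T=lambda P:(P-[0,0,.045])@Q.T+p+R@b
        m=h.sil(C,h.BOT,T)>.5;ys,xs=np.nonzero(m);print("  predicted",xs.min(),ys.min(),xs.max(),ys.max())
E
python3 inh.py .15 p3
python3 log.py
```

```text
time_s: 11.42
tcp_pos: [0.5061, -0.2937, 0.2025]
eef_rot: [177.2, 21.0, -93.5]
contact_force: [0.5, -0.3, -3.0]
gripper_width: 0.0433
gripper_force: 40.0
bottle now: mid-CR in mixer (mm) [  0.1022  10.7695 143.157 ] axis in mixer [-0.085  -0.9962 -0.0162]
rows 1 units/row [ 0.0122 -0.4369  0.27  ] deg/row [-0.9332 -2.614   4.8556] | total u [ 0.0122 -0.4369  0.27  ] deg [-0.9332 -2.614   4.8556] 
   end q [-24.5898  21.5517   4.3522 -18.0202 -82.5932  30.8231] err 0.0 max dq/row 5.6 wrist z [0.1991 0.7569 0.6892 0.5919 0.3865]
scene [282.6, 71.0, 316.8, 116.1] 0.96
  predicted 278 67 314 112
top [511.1, 310.7, 582.2, 342.6] 0.9
  predicted 512 309 611 343
11.62 {'joints': [-23.991, 22.017, 3.968, -18.867, -82.921, 24.828], 'tcp_pos': [0.507, -0.291, 0.202], 'eef_rot': [176.968, 21.198, -93.89]}
```

```bash
python3 -m creep '[[40,0.01,-0.5,0.2,-0.9,-2.6,4.8],[40,0,0,0,0,0,0],[40,0,0,0,0,0,0],[40,0,0,0,0,0,0]]'
python3 inh.py .15 p4
python3 - <<'E'
import cv2
a=cv2.imread("pics/p4_scene.png")[20:240,220:430];b=cv2.imread("pics/p4_top.png")[230:430,400:640]
a=cv2.resize(a,(525,550));b=cv2.resize(b,None,fx=1.1,fy=1.1)
import numpy as np
o=np.zeros((550,800,3),np.uint8);o[:,:525]=a;o[:220,530:794]=b;cv2.imwrite("pics/p4.png",o)
E
```

```text
time_s: 11.95
tcp_pos: [0.5072, -0.304, 0.2074]
eef_rot: [179.8, 20.3, -88.1]
contact_force: [-0.3, -0.6, -2.0]
gripper_width: 0.0432
gripper_force: 40.0
bottle now: mid-CR in mixer (mm) [  0.8065   0.5027 148.1552] axis in mixer [-0.0075 -1.     -0.0035]
rows 1 units/row [-0.0317 -0.0227  0.0731] deg/row [-0.1933 -0.2013  0.4284] | total u [-0.0317 -0.0227  0.0731] deg [-0.1933 -0.2013  0.4284] 
   end q [-24.5856  21.5485   4.3337 -18.021  -82.5783  30.824 ] err 0.0 max dq/row 0.4 wrist z [0.1991 0.7574 0.6894 0.592  0.3865]
scene [281.1, 68.1, 312.4, 110.2] 0.8
  predicted 273 63 313 107
top [521.6, 310.8, 597.8, 343.3] 0.94
  predicted 520 310 620 341
```

View pics/p4.png

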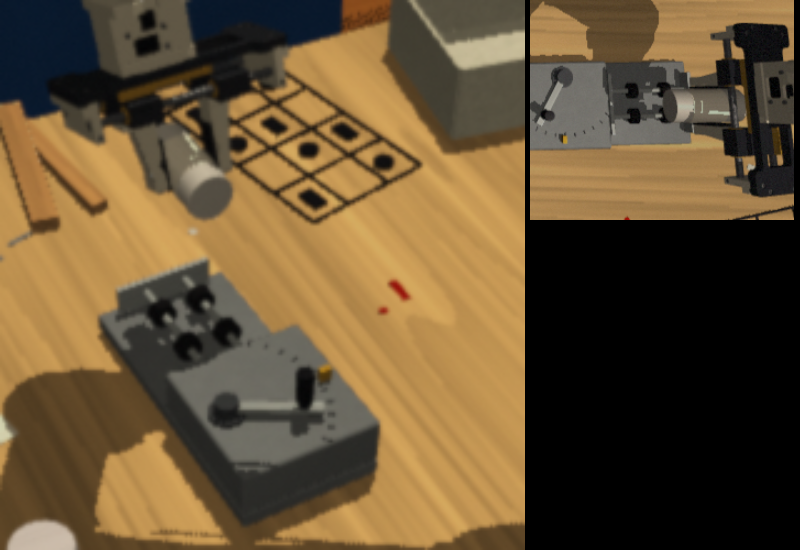

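Cap points -y, foot at (205,195) faces the housing, wheels below at (195,320). The bottle is in line with the cradle, so I descend most of the way.

```bash
python3 -m creep '[[40,-0.03,-0.02,-0.7,-0.19,-0.2,0.43],[40,0,0,-0.8,0,0,0],[40,0,0,-0.8,0,0,0],[40,0,0,-0.8,0,0,0],[40,0,0,-0.8,0,0,0],[40,0,0,-0.6,0,0,0],[40,0,0,-0.4,0,0,0],[40,0,0,0,0,0,0]]' >/dev/null
python3 -m creep '[[40,0,0,0,0,0,0],[40,0,0,0,0,0,0]]'
python3 inh.py .012 p5
python3 - <<'E'
from go import *
import h
from scipy.optimize import minimize
s=r.get_state();p=np.array(s["tcp_pos"]);R=Ro.from_euler('xyz',s["eef_rot"],degrees=True).as_matrix()
g=np.load("grasp.npz");b,u=g["b"],g["u"]
Q=R@np.c_[np.cross([0,1,0],u),[0,1,0],u]
V=[]
for n in("scene","top"):
    C=h.capture(n); o=h.outline_of(C,"bottle")
    if o: 
        m=o[0]["region"].astype(np.float32); k=h.cv2.dilate(m,np.ones((5,5)));V.append((C,m,k))
def cost(x,V):
    Rx=Rm@e('x',x[3])@Rm.T@Q
    c=0
    for C,m,k in V:
        sm=h.sil(C,h.BOT,lambda P:(P-[0,0,.045])@Rx.T+p+R@b+Rm@np.array([x[0],x[1],x[2]])/1000)
        c+=(np.abs(sm-m)*(m>0)).sum()/m.sum()+ 0.5*((sm>.5)&(k==0)).sum()/m.sum()*0.3
    return c
for vv in(V,):
    x0=np.zeros(4);st=np.vstack([x0,np.diag([4,4,4,5.])])
    o=minimize(cost,x0,args=(vv,),method='Nelder-Mead',options=dict(initial_simplex=st,xatol=.05,fatol=1e-4,maxiter=150));print(o.x,o.fun,cost(x0,vv))
E
```

```text
time_s: 12.98
tcp_pos: [0.5071, -0.3057, 0.0863]
eef_rot: [-179.8, 20.0, -87.4]
contact_force: [0.6, 0.2, -1.4]
gripper_width: 0.0431
gripper_force: 40.0
bottle now: mid-CR in mixer (mm) [ 0.6816 -1.0885 27.1305] axis in mixer [ 0.0027 -1.      0.0022]
rows 1 units/row [-0.0295  0.0431 -0.6048] deg/row [ 0.1183  0.1708 -0.1576] | total u [-0.0295  0.0431 -0.6048] deg [ 0.1183  0.1708 -0.1576] 
   end q [-24.7076  28.6051  -3.5857 -19.2418 -68.4133  35.862 ] err 0.0 max dq/row 1.3 wrist z [0.1991 0.7258 0.6029 0.4524 0.2485]
scene [284.1, 111.9, 311.9, 153.0] 0.94
  predicted 276 106 313 149
top [493.6, 311.7, 550.4, 339.0] 0.6
  predicted 491 311 575 337
[-0.8672  4.1291 -0.7088 -1.6285] 0.07969082543187808 0.10001466373558754
```

```bash
python3 -m creep '[[40,-0.03,0,-0.4,1,0,0],[40,0,0,-0.3,0,0,0],[40,0,0,-0.14,0,0,0],[40,0,0,0,0,0,0],[40,0,0,0,0,0,0]]'
python3 inh.py 0
python3 -m creep '[[40,0,0,-0.04,0,0,0],[40,0,0,-0.04,0,0,0],[40,0,0,-0.02,0,0,0],[40,0,0,0,0,0,0]]'
python3 inh.py 0|head -1
```

```text
time_s: 13.8
tcp_pos: [0.5054, -0.3052, 0.0636]
eef_rot: [-179.9, 21.1, -87.5]
contact_force: [0.2, 0.0, -2.1]
gripper_width: 0.0429
gripper_force: 40.0
bottle now: mid-CR in mixer (mm) [-1.0018 -0.7597  4.3169] axis in mixer [ 0.0025 -0.9999 -0.0167]
rows 1 units/row [ 0.0391  0.0262 -0.1761] deg/row [-0.96    0.0338 -0.1452] | total u [ 0.0391  0.0262 -0.1761] deg [-0.96    0.0338 -0.1452] 
   end q [-24.7243  29.3618  -4.0722 -19.4058 -67.2447  36.3205] err 0.0 max dq/row 1.4 wrist z [0.1991 0.7219 0.5948 0.4402 0.2365]
time_s: 14.13
tcp_pos: [0.5057, -0.3052, 0.0619]
eef_rot: [-179.8, 21.0, -87.4]
contact_force: [-0.5, 0.4, -1.9]
gripper_width: 0.0434
gripper_force: 40.0
bottle now: mid-CR in mixer (mm) [-0.6623 -0.7325  2.6002] axis in mixer [ 0.0028 -0.9999 -0.0161]
```

```bash
for i in 1 2 3; do python3 -m creep '[[40,0,0,-0.03,0,0,0],[40,0,0,0,0,0,0],[40,0,0,0,0,0,0]]' | egrep 'tcp|contact'; python3 inh.py 0|head -1; done
```

```text
tcp_pos: [0.5059, -0.3053, 0.0612]
contact_force: [-0.0, -0.6, -0.5]
bottle now: mid-CR in mixer (mm) [-0.5507 -0.8426  1.9475] axis in mixer [ 0.0028 -0.9999 -0.016 ]
tcp_pos: [0.5061, -0.3054, 0.0607]
contact_force: [1.0, 1.2, 1.5]
bottle now: mid-CR in mixer (mm) [-0.3348 -0.8869  1.4219] axis in mixer [ 0.0028 -0.9999 -0.0158]
tcp_pos: [0.5064, -0.3054, 0.0603]
contact_force: [1.5, 0.3, 4.3]
bottle now: mid-CR in mixer (mm) [-0.0663 -0.9439  0.9729] axis in mixer [ 0.0029 -0.9999 -0.0156]
```

Contact is felt (about 6 N) and the bottle is centring itself. I press slightly more, slacken the grip, open, and look.

```bash
python3 -m creep '[[40,0.01,0,-0.03,0,0,0],[40,0,0,0,0,0,0]]' 10 | egrep 'contact'
python3 -m creep '[[43,0,0,0,0,0,0],[43,0,0,0,0,0,0],[45,0,0,0,0,0,0],[48,0,0,0,0,0,0],[54,0,0,0,0,0,0],[62,0,0,0,0,0,0],[72,0,0,0,0,0,0],[72,0,0,0,0,0,0]]' 3
python3 inh.py 0|head -1
python3 - <<'E'
from go import *
import h
S=h.capture("scene");T=h.capture("top");W=h.capture("wrist")
o=np.zeros((550,800,3),np.uint8);o[:,:500]=h.cv2.resize(S["frame"][60:280,230:430,::-1],(500,550));o[:225,500:]=h.cv2.resize(W["frame"][:,:,::-1],(300,225));o[230:455,500:]=h.cv2.resize(T["frame"][250:400,390:590,::-1],(300,225));h.cv2.imwrite("pics/p6.png",o)
E
```

```text
contact_force: [2.3, 1.2, 6.8]
time_s: 15.72
tcp_pos: [0.5054, -0.3052, 0.0585]
eef_rot: [-179.9, 21.1, -87.5]
contact_force: [0.5, 0.3, 1.3]
gripper_width: 0.0678
gripper_force: 0.0
bottle now: mid-CR in mixer (mm) [-0.9805 -0.7041 -0.8126] axis in mixer [ 0.0026 -0.9999 -0.0167]
```

View pics/p6.png

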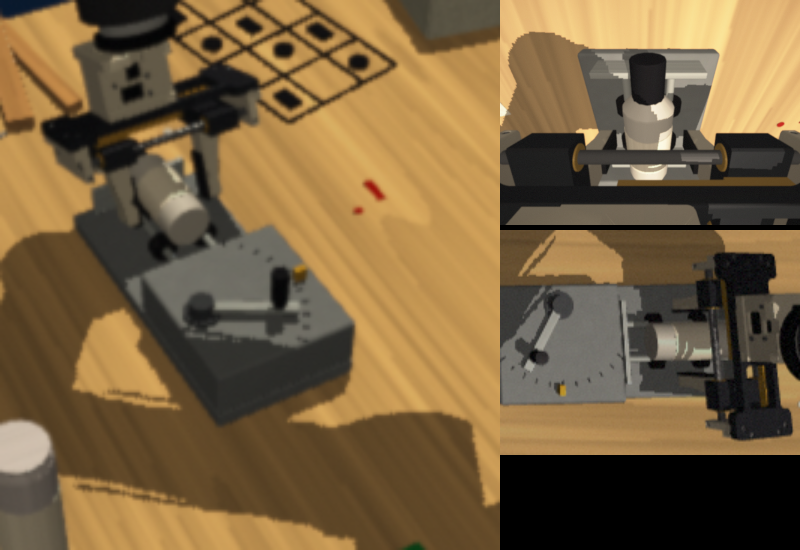

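The bottle lies on the wheels by itself (170,205), foot to the housing. The fingers are open. I back out along the tool axis and then measure the lever and tab.

```bash
python3 -m creep '[[78,0,-0.1,0.28,0,0,0],[78,0,-0.2,0.55,0,0,0],[78,0,-0.3,0.85,0,0,0],[78,0,-0.3,0.85,0,0,0],[78,0,-0.3,0.85,0,0,0],[78,0,-0.3,0.85,0,0,0],[78,0,-0.5,0.85,0,0,0],[78,0,-0.8,0.8,0,0,0]]' >/dev/null
python3 -m creep '[[60,0,-1,0,0,0,0],[60,0,-1,0,0,0,0],[60,0,-1,0,0,0,0],[60,0,-1,0,0,0,0],[60,0,-0.5,0,0,0,0],[60,0,0,0,0,0,0]]'
cat > lev.py <<'E'
from h import *
import sys
p=np.array([.5035,-.2347,.041]);piv=place(p)(np.array([[.045,.075,.07]]))[0]
S=capture("scene");T=capture("top")
o=np.zeros((600,800,3),np.uint8)
o[:300,:800]=cv2.resize(T["frame"][285:375,370:610,::-1],(800,300),interpolation=2);o[300:,:480]=cv2.resize(S["frame"][110:240,250:458,::-1],(480,300),interpolation=2);cv2.imwrite(f"pics/{sys.argv[1]}.png",o)
for C,n in((S,"scene"),(T,"top")):
    m=outline_of(C,"lever_post")[:1]
    # tab by colour near expected location
    hsv=cv2.cvtColor(C["frame"],cv2.COLOR_RGB2HSV); ex=proj(C,[piv+[-.098,0,.007]])[0]
    k=(hsv[...,1]>110)&(hsv[...,0]>8)&(hsv[...,0]<32); yy,xx=np.mgrid[:480,:640]; k&=np.hypot(xx-ex[0],yy-ex[1])<9
    ys,xs=np.nonzero(k); print(n,"tab px",len(xs),xs.mean(),ys.mean(),"exp",ex)
    for z in (.077,.08):
        t=ray(C,(xs.mean(),ys.mean()),z)-piv;print("  az tab",np.degrees(np.arctan2(t[1],t[0])),np.hypot(*t[:2]))
    if m:
        def lp(a,s):
            R=place([piv[0],piv[1],np.radians(a)],.07)
            return sil(C,[box(0,86,-5.5,5.5,6,12),cyl(8,12,52)+[.068,0,0],cyl(14,0,12)],R)
        reg=m[0]["region"].astype(np.float32)
        A=np.arange(120,240,.5);c=[np.abs(lp(a,0)-reg).sum()/reg.sum() for a in A];i=int(np.argmin(c));print("  lever az fit",A[i],c[i],m[0]["conf"])
    for b in search_frame(C,"bottle")[:1]: print("  bottle",b["bbox"],b["conf"])
print(piv)
E
python3 lev.py l1; python3 log.py
```

```text
time_s: 17.03
tcp_pos: [0.5049, -0.4905, 0.205]
eef_rot: [-179.9, 21.0, -87.6]
contact_force: [-0.4, 0.2, -0.6]
gripper_width: 0.0599
gripper_force: 0.0
scene tab px 89 352.2022471910112 166.30337078651687 exp [349.1343 168.6074]
  az tab -178.13761800468043 0.107789080411812
  az tab -179.57227281066642 0.10612854080467556
  lever az fit 149.5 0.20255236 0.84
  bottle [277.5, 115.5, 316.3, 162.8] 0.65
top tab px 42 430.6190476190476 356.4047619047619 exp [430.8059 356.1938]
  az tab 179.80719488903398 0.0983666735226246
  az tab 179.38894301037084 0.09811558231386981
  lever az fit 151.5 0.22746944 0.95
  bottle [485.2, 308.4, 567.8, 335.1] 0.92
[ 0.5454 -0.1579  0.07  ]
17.33 {'joints': [-37.389, 34.201, 23.668, -16.104, -93.082, 41.033], 'tcp_pos': [0.506, -0.487, 0.206], 'eef_rot': [-179.814, 21.031, -87.382]}
```

View pics/l1.png

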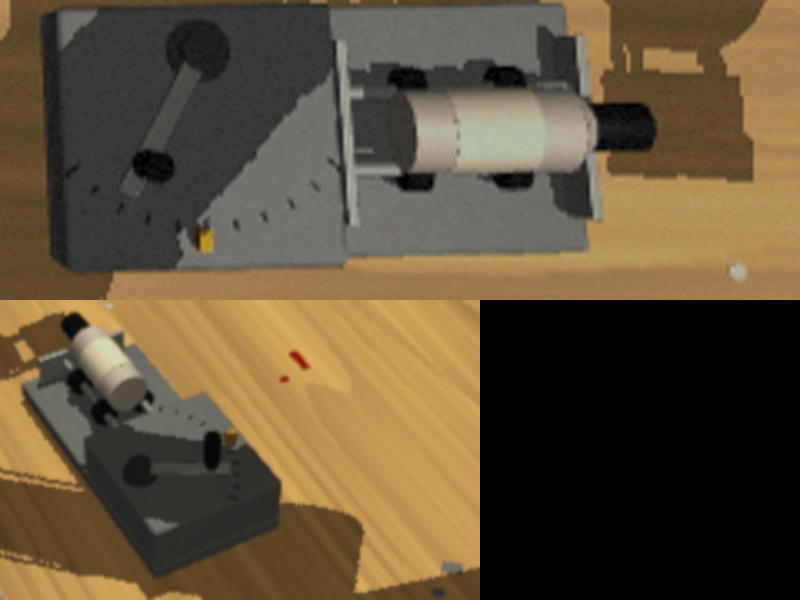

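The bottle lies across the wheels (490,130 top). The lever is at (150,150) and the tab at (205,240). Next I check the bottle's exact resting place and plan the lever grasp.

```bash
cat > bot.py <<'E'
from go import *
import h
from scipy.optimize import minimize
V=[]
for n in("scene","top"):
    C=h.capture(n);o=h.outline_of(C,"bottle")
    if o: V.append((C,o[0]["region"].astype(np.float32))); print(n,o[0]["bbox"],o[0]["conf"])
def T(x):
    Q=Rm@e('z',x[2])@e('x',x[3])@e('x',90); return lambda P:(P-[0,0,.045])@Q.T+CR+Rm@[x[0]/1e3,x[1]/1e3,x[4]/1e3]
def cost(x,V): return sum(np.abs(h.sil(C,h.BOT,T(x))-m).sum()/m.sum() for C,m in V)
for vv in(V,V[:1],V[1:]):
    st=np.vstack([np.zeros(5),np.diag([4,4,4,4,4.])])
    o=minimize(cost,np.zeros(5),args=(vv,),method='Nelder-Mead',options=dict(initial_simplex=st,xatol=.05,fatol=1e-4,maxiter=250));print("bottle dx dy yaw tilt dz",o.x,o.fun,cost(np.zeros(5),vv))
E
python3 bot.py
python3 - <<'E'
from go import *
piv=np.array([.5454,-.1579,.07]); az=150.5
a=np.radians(az); post=piv+[.068*np.cos(a),.068*np.sin(a),0]; print(post)
for fl in(1,-1):
    y=fl*np.array([-np.sin(a),np.cos(a),0]);R=np.c_[np.cross(y,[0,0,-1]),y,[0,0,-1]]
    P=post+[0,0,.024]
    c=move(P+[0,0,.12],R); c=move(P,R,cur=c)
E
```

```text
scene [273.6, 116.0, 313.3, 162.2] 0.6
top [487.2, 311.3, 567.3, 338.7] 0.91
bottle dx dy yaw tilt dz [ 0.3341 -2.531  -0.4773  2.1981 -1.6224] 0.09834039956331253 0.1461028
bottle dx dy yaw tilt dz [ 1.5136 -0.3866 -1.2071  2.1825  0.2762] 0.04633204638957977 0.08944659
bottle dx dy yaw tilt dz [-0.1328 -3.0285  0.0489  4.7744 -1.0693] 0.04008694365620613 0.056656215
[ 0.4862 -0.1244  0.07  ]
rows 15 units/row [-0.0532  0.9678  0.0205] deg/row [-1.253  -0.7548  3.8171] | total u [-0.7984 14.5171  0.3076] deg [-18.7953 -11.3226  57.2564] 
   end q [  8.1069   4.6417 -21.7503  -0.0079 -63.6034  52.3972] err 0.0 max dq/row 4.0 wrist z [0.199  0.7984 0.6954 0.5919 0.4029]
rows 5 units/row [ 0.    0.   -0.96] deg/row [0. 0. 0.] | total u [ 0.   0.  -4.8] deg [0. 0. 0.] 
   end q [  8.1069  11.897  -30.9073  -0.0096 -47.1911  52.4002] err 0.0 max dq/row 3.4 wrist z [0.199  0.7874 0.6298 0.4719 0.2829]
rows 18 units/row [-0.0444  0.8065  0.0171] deg/row [-0.7325  1.2159 -6.6917] | total u [-0.7984 14.5171  0.3076] deg [ -13.1846   21.8862 -120.4511] 
   end q [   8.1184    4.6437  -21.7545    0.0079  -63.6064 -127.6213] err 0.0 max dq/row 10.8 wrist z [0.199  0.7984 0.6953 0.5918 0.4029]
rows 5 units/row [ 0.    0.   -0.96] deg/row [0. 0. 0.] | total u [ 0.   0.  -4.8] deg [0. 0. 0.] 
   end q [   8.1184   11.8988  -30.9127    0.0096  -47.1931 -127.6244] err 0.0 max dq/row 3.4 wrist z [0.199  0.7874 0.6298 0.4718 0.2829]
```

The bottle rests within about 3 mm of the cradle point. Now to the lever.

```bash
python3 -m creep '[[50,-0.05,0.97,0.02,-1.25,-0.75,3.82],[50,-0.05,0.97,0.02,-1.25,-0.75,3.82],[50,-0.05,0.97,0.02,-1.25,-0.75,3.82],[50,-0.05,0.97,0.02,-1.25,-0.75,3.82],[50,-0.05,0.97,0.02,-1.25,-0.75,3.82],[50,-0.05,0.97,0.02,-1.25,-0.75,3.82],[50,-0.05,0.97,0.02,-1.25,-0.75,3.82],[50,-0.05,0.97,0.02,-1.25,-0.75,3.82]]' >/dev/null
python3 -m creep '[[50,-0.05,0.97,0.02,-1.25,-0.75,3.82],[50,-0.05,0.97,0.02,-1.25,-0.75,3.82],[50,-0.05,0.97,0.02,-1.25,-0.75,3.82],[50,-0.05,0.97,0.02,-1.25,-0.75,3.82],[50,-0.05,0.97,0.02,-1.25,-0.75,3.82],[50,-0.05,0.97,0.02,-1.25,-0.75,3.82],[50,-0.06,0.97,0.02,-1.25,-0.75,3.82],[50,0,0,0,0,0,0]]'
cat > lp.py <<'E'
from go import *
import sys
az,z=float(sys.argv[1]),float(sys.argv[2])
piv=np.array([.5454,-.1579,.07]);a=np.radians(az);y=np.array([-np.sin(a),np.cos(a),0])
s=r.get_state();t=np.array(s["tcp_pos"])-piv;print("tcp az",np.degrees(np.arctan2(t[1],t[0])),"rad",np.hypot(*t[:2]),s["contact_force"],s["gripper_width"])
move(piv+[.068*np.cos(a),.068*np.sin(a),z],np.c_[np.cross(y,[0,0,-1]),y,[0,0,-1]])
E
python3 lp.py 150.5 .024
```

```text
time_s: 18.87
tcp_pos: [0.4864, -0.1206, 0.2141]
eef_rot: [180.0, -0.0, -29.1]
contact_force: [-0.2, 0.7, 0.0]
gripper_width: 0.0497
gripper_force: 0.0
tcp az 147.6733905171489 rad 0.0697884693482142 [-0.2062  0.6737  0.0298] 0.049726255887351065
rows 5 units/row [-0.0017 -0.0307 -0.961 ] deg/row [ 0.0044  0.0073 -0.0862] | total u [-0.0085 -0.1534 -4.8049] deg [ 0.022   0.0365 -0.4308] 
   end q [  8.1069  11.897  -30.9073  -0.0096 -47.1911  52.4002] err 0.0 max dq/row 3.3 wrist z [0.199  0.7874 0.6298 0.4719 0.2829]
```

```bash
python3 -m creep '[[50,0,-0.03,-0.9,0,0,0],[50,0,0,-1,0,0,0],[50,0,0,-1,0,0,0],[50,0,0,-0.9,0,0,0],[50,0,0,-0.6,0,0,0],[50,0,0,-0.4,0,0,0],[50,0,0,0,0,0,0],[50,0,0,0,0,0,0]]'
python3 -m creep '[[10,0,0,0,0,0,0],[10,0,0,0,0,0,0],[10,0,0,0,0,0,0],[10,0,0,0,0,0,0],[10,0,0,0,0,0,0],[10,0,0,0,0,0,0],[10,0,0,0,0,0,0],[10,0,0,0,0,0,0]]' 12
python3 lp.py 150.5 .024|head -1
python3 - <<'E'
# arc from 150.5 to 179.5 in 8 rows
import numpy as np
a=np.radians(np.linspace(150.5,179.5,9));p=68/25*np.c_[np.cos(a),np.sin(a)];print(np.diff(p,axis=0).round(3))
E
```

```text
time_s: 19.53
tcp_pos: [0.4871, -0.1249, 0.0936]
eef_rot: [179.9, 0.1, -29.5]
contact_force: [-0.2, 0.1, -0.7]
gripper_width: 0.0498
gripper_force: 0.0
time_s: 20.2
tcp_pos: [0.487, -0.1248, 0.0935]
eef_rot: [179.9, 0.1, -29.5]
contact_force: [-1.5, -0.1, 4.0]
gripper_width: 0.0156
gripper_force: 12.0
tcp az 150.47517815901526 rad 0.06715815663654186 [-1.4838 -0.0963  3.9624] 0.015602288132650603
[[-0.08  -0.152]
 [-0.07  -0.157]
 [-0.06  -0.161]
 [-0.05  -0.165]
 [-0.039 -0.168]
 [-0.029 -0.17 ]
 [-0.018 -0.171]
 [-0.007 -0.172]]
```

```bash
python3 -m creep '[[10,-0.08,-0.152,0,0,0,3.6],[10,-0.07,-0.157,0,0,0,3.6],[10,-0.06,-0.161,0,0,0,3.6],[10,-0.05,-0.165,0,0,0,3.6],[10,-0.039,-0.168,0,0,0,3.6],[10,-0.029,-0.17,0,0,0,3.6],[10,-0.018,-0.171,0,0,0,3.6],[10,0,0,0,0,0,0]]' 12
python3 -m creep '[[10,-0.007,-0.172,0,0,0,3.6],[10,0,0,0,0,0,0],[10,0,0,0,0,0,0],[10,0,0,0,0,0,0]]' 12
python3 lp.py 179.5 .024
```

```text
time_s: 20.87
tcp_pos: [0.479, -0.1537, 0.0936]
eef_rot: [179.9, 0.0, -4.1]
contact_force: [1.7, -1.0, 1.0]
gripper_width: 0.0156
gripper_force: 12.0
time_s: 21.2
tcp_pos: [0.4789, -0.1576, 0.0936]
eef_rot: [179.9, 0.0, -0.8]
contact_force: [3.5, 0.3, 1.0]
gripper_width: 0.0156
gripper_force: 12.0
tcp az 179.72603452899946 rad 0.06650659273131299 [3.4591 0.332  0.9581] 0.01562673723177964
rows 1 units/row [-0.0597  0.011   0.0172] deg/row [ 0.0626 -0.0209  0.3432] | total u [-0.0597  0.011   0.0172] deg [ 0.0626 -0.0209  0.3432] 
   end q [  4.1853  11.9676 -30.81    -0.0115 -47.2224  85.3231] err 0.0 max dq/row 0.4 wrist z [0.199  0.7873 0.6297 0.4719 0.2829]
```

```bash
python3 -m creep '[[20,0,0,0,0,0,0],[30,0,0,0,0,0,0],[44,0,0,0,0,0,0],[44,0,0,0,0,0,0],[44,0,0,0.8,0,0,0],[44,0,0,1,0,0,0],[44,0,0,1,0,0,0],[44,0,0,1,0,0,0]]' >/dev/null
python3 -m creep '[[44,-0.3,-0.6,1,0,0,0],[44,-0.4,-1,0.5,0,0,0],[44,-0.4,-1,0,0,0,0],[44,-0.4,-1,0,0,0,0],[44,-0.4,-1,0,0,0,0],[44,-0.4,-1,0,0,0,0],[44,-0.4,-1,0,0,0,0],[44,0,0,0,0,0,0]]'
python3 lev.py l2;python3 bot.py
```

```text
time_s: 22.53
tcp_pos: [0.4088, -0.3253, 0.2254]
eef_rot: [179.9, 0.2, -0.9]
contact_force: [0.4, -0.4, 0.3]
gripper_width: 0.0443
gripper_force: 0.0
scene tab px 96 351.9375 166.13541666666666 exp [349.1343 168.6074]
  az tab -177.73592259372242 0.10753945455654815
  az tab -179.1690711792547 0.10586097814761006
  lever az fit 180.0 0.34835124 0.62
  bottle [275.9, 117.2, 312.4, 158.1] 0.61
top tab px 43 430.74418604651163 356.1860465116279 exp [430.8059 356.1938]
  az tab 179.93721527540268 0.09798940727885164
  az tab 179.5172030024271 0.09773809652570985
  lever az fit 180.0 0.34575054 0.88
  bottle [486.7, 309.3, 501.3, 332.3] 0.54
[ 0.5454 -0.1579  0.07  ]
scene [272.8, 113.7, 313.8, 162.1] 0.86
top [485.9, 313.6, 495.0, 326.0] 0.54
bottle dx dy yaw tilt dz [ 12.2408  15.0608  -4.8582  68.8907 -46.8854] 7.631043434143066 24.636578
bottle dx dy yaw tilt dz [ 1.371  -0.9347 -1.6464  3.9186 -0.0141] 0.06089331582188606 0.104434446
bottle dx dy yaw tilt dz [  9.8341   4.1474   1.232   68.9767 -66.9191] 6.069643020629883 24.532143
```

View pics/l2.png

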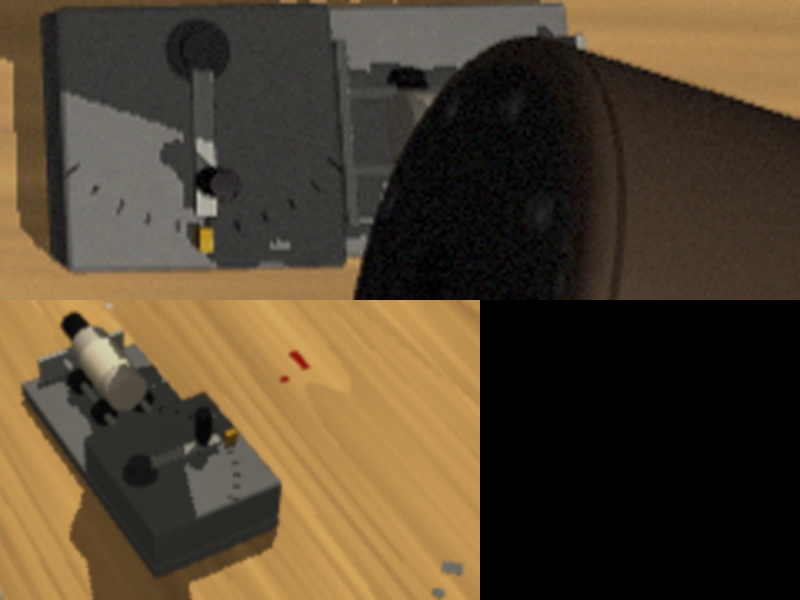

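The lever's nose (206,215) lines up with the brass tab (206,240) to within about half a degree. The bottle lies in the cradle and the hand is clear, so I hand the job in.

```bash
python3 -c "
from plant import *
print(close_job())"
```

```text
the job is handed in; nothing more can be done
None
```

The job is handed in at about 23 s of the 61 s allowed: the paint bottle lies on the four wheels with its foot to the housing and cap pointing away, and the speed lever points at the brass tab to within about half a degree by the last top view. The arm was clear of everything at the end. I saw nothing touched among the glue bottle, jar, can and tub, but did not measure them again after placing.

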